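Probe a test point in an instrument's control box

TASK

Lift the loose cover plate off the control box and set it down flat on the rubber mat, grip side up, without dropping it. Then take the spring-tipped test probe out of its stand and, holding it upright, press its tip gently on the dot in the middle of the round terminal in the box until the spring tip is about half pushed in, without the probe touching the two square terminals or disturbing the other things on the table. Finish like that: the program ends while the gripper still holds the probe upright and still on the terminal, with nothing else supporting it.

Things in the scene. Friction and masses are not known exactly. Their poses are not given: they have to be found in the camera images.
- housing: Control box: black, open-topped, fixed; 150 (own x) by 120 (own y) by 50 mm high, walls and floor 6 mm. Origin: centre of its underside. Two steel pins 6 mm across stand at x = -63 and +63 mm, y = 0, up to 12.5 mm above the rim; the cover lies on the rim over them. Inside, three terminals stand about 38 mm apart along own x, in any order, each up to 28 mm off centre in y.
- cover: Loose aluminium cover plate, 150 (own x) by 120 (own y) by 5 mm, 0.28 kg, with 9 mm holes at x = -63 and +63 mm over the box's pins. Origin: centre of its underside; z up. On its middle stands a black grip bar 60 mm long (own x), 14 mm wide (own y), its top 39 mm above the plate's underside. At the start it lies on the box's rim, underside 50 mm above the table.
- mat: Flat dark rubber mat fixed to the table, 200 (own x) by 170 (own y) by 3 mm thick, to the left or to the right of the box. Origin: centre of its underside. The cover goes here.
- stand: Probe stand fixed to the table on the other side of the box from the mat: black block 60 by 60 by 50 mm high with an upright through hole 15 mm across in its middle, and a small brass screw on its side. Origin: centre of its underside.
- probe: Test probe, 0.1 kg, upright and loose in the stand. Origin: on its axis at the underside of its round collar (32 mm across, 5 thick), which rests on the stand's top; z points up the handle. Square handle 20 x 20 mm (sides along x, y) from z = 5 to 80 mm, stub to 84. Below: steel nose 12 mm across to z = -30, brass spring tip 6 mm across to z = -44 mm; both in the hole, so raise it 50 mm to free it.
- probe_tip (a point): Centre of the flat end of the probe's spring tip; 44 mm below the collar's underside when the spring is out. Its axes are the probe's.
- plunger (a joint): Spring tip of the probe: 0 fully out, 0.010 m fully pushed in. The spring pushes back 0.5 N per mm, so 2.5 N half way in and 5 N fully in, where it meets a hard stop.
- test_terminal: The round terminal, fixed inside the box: a post 24 mm across with a round brass top that lies level, 36 mm above the table (14 mm below the box's rim), with a small dark dot in the middle. Origin: centre of its underside, on the box's floor 6 mm above the table.
- test_spot (a point): The dot: centre of the round terminal's brass top, 36 mm above the table.
- plain_terminal_a: A square terminal, 20 by 20 mm, brass top with a slot, 36 mm above the table, fixed inside the box. Not to be touched by the probe. Origin: centre of its underside.
- plain_terminal_b: The other square terminal, just like plain_terminal_a. Not to be touched by the probe.
- vial: Bystander: small amber jar with a white cap, 36 mm across, 70 mm high, standing loose beyond the box. Origin: centre of its underside.
- post: Bystander: black optics post on a round foot 52 mm across, 75 mm high, standing loose beyond the box. Origin: centre of its underside.
- cell_tray: Bystander: small white divided tray, 90 by 70 by 30 mm, loose, beyond the box. Origin: centre of its underside.
Things that resemble listed ones, but are neither listed nor needed, are in the scene too. What is meant by the probe is not orange, and is the larger of those in its own colour.

How it is judged:
On the way, in this order (a step that is already met when the one before it is completed fails the run):
1. the cover is lifted clear of the box's pins (z of cover in the frame of housing above 0.075 m and contact force between cover and the fingers above 0.5 N), for 0.1 s.
2. the cover lies flat on the mat, let go and at rest (z of cover in the frame of mat between 0 and 0.007 m and x of cover in the frame of mat between -0.06 and 0.06 m and y of cover in the frame of mat between -0.05 and 0.05 m and angle between cover's own z axis and vertical below 0.06 rad and contact force between cover and the fingers below 0.2 N and linear speed of cover below 0.03 m/s), for 0.2 s.
3. the probe is lifted out of its stand by the gripper (z of probe in the frame of stand above 0.1 m and contact force between probe and the fingers above 0.5 N), for 0.2 s.
At the end, for the whole second after the job is handed in: Cover flat on the mat, grip up, let go (centre within 60 x 50 mm of the mat's). Gripper holds the probe still, tilt under 0.12 rad, tip within 6 mm of the dot, pressing 0.8 to 6 N, spring 2 to 8 mm in, not touching box or stand. Jar, post and tray within 20 mm of where they were (all of step 2 and horizontal distance between probe_tip and test_spot below 0.006 m and angle between probe's own z axis and vertical below 0.12 rad and contact force between probe and test_terminal between 0.8 and 6 N and value of joint plunger between 0.002 and 0.008 m and contact force between probe and the fingers above 1 N and contact force between probe and housing below 0.1 N and contact force between probe and stand below 0.1 N and linear speed of probe below 0.03 m/s and distance of each of vial, post, cell_tray from where it was at the start of the episode below 0.02 m and angle between each of vial, post, cell_tray's own z axis and vertical below 0.2 rad); the arm keeps its last pose, push and grip.
It fails at once if the cover is dropped: let go in the air more than about 25 mm above the mat or table (height (world z) of cover above 0.03 m and horizontal distance between cover and housing above 0.11 m and contact force between cover and anything else below 0.02 N).
It fails at once if the probe touches a square terminal (contact force between probe and plain_terminal_a above 0.3 N or contact force between probe and plain_terminal_b above 0.3 N).
It fails at once if the round terminal is pressed hard (over 12 N) (contact force between anything else and test_terminal above 12 N).
It fails at once if a bystander is pushed or knocked over (distance of any of vial, post, cell_tray from where it was at the start of the episode above 0.02 m or angle between any of vial, post, cell_tray's own z axis and vertical above 0.3 rad).
It also fails if it takes over 69 s, if anything falls off the work surface, if the arm or the gripper's body presses on something with over 40 N, if the wrist force passes 120 N, or if a joint passes its speed limit or range.

ROBOT

A 6-joint arm with a two-finger parallel gripper is mounted at the origin on the work surface. World frame = base frame: x ahead of the robot, y to its left, z up, the work surface at z = 0. Lengths are in m, angles in rad, forces in N, time in s.
With the tool pointing down it reaches from about 0.375 to 0.9 m from the base axis. Payload 3.1 kg.
Tool frame: the origin (TCP) lies at the very end of the fingers, on their centre line; the grasp point (between the pads) lies 19 mm behind it; y points along the fingers, x is the direction in which the jaws open and shut, and the axes are right-handed (so a half turn about y gives the same grasp; the last joint's range is limited). The gripper opens to 87 mm and grips with 3 to 60 N. Pads are 19 mm wide; open, the fingers measure 117 mm over their backs; the gripper's body (75 mm by 190 mm) begins 51 mm behind the grasp point.
Start: joints at [-1.343, 0.527, 1.433, -0, 1.181, -0.178], TCP at [0.247, -0.574, 0.223] pointing down, gripper open.
Joint ranges: [-3.08, 3.08], [-0.75, 2.2], [0.22, 2.44], [-1.43, 4.57], [0, 2.65], [-2.85, 2.85]. Speed limits (rad/s): [2.79, 2.79, 3.14, 3.14, 3.14, 3.14].

INTERFACE

Orientations are given as a unit quaternion [x, y, z, w].
In Python, from rig import robot gives the robot as it stands.
- The arm moves only by the shell command python3 -m creep 'ROWS' [FORCE]. ROWS is JSON, a list of rows, each a list of 3 entries, a list of its own where there are three numbers: the shift along the tool's x, y, z in mm, then the turn about the tool's y in rad, then the opening, from 0 (shut) to 1 (fully open). A call has 1 to 8 rows; each row shifts and turns the commanded pose from where the row before left it, along the tool's axes as they then stand; what a row does not reach is not made up. A row lasts 1/10 s, in which the tool goes at most 50 mm and 8.59 degrees, less where a joint would pass 70% of its speed; a pose out of reach is approached as far as the arm can. A call with a gripper value outside its range is refused whole. The fingers move at their own pace and stop on an object; FORCE is the grip in N (left out, the last holds). Time passes only in rows, so rows that do not move let the fingers close. It gives the time, the measured TCP pose, the force and the opening at its end, in the units of the state.
- robot.get_obs(): the state, without advancing time (a new reading comes with each control period).
- robot.camera(name): name is "scene" or "side" or "wrist"; returns a dict with "pixels" (400x640x3 uint8, red, green, blue), "fx", "fy", "cx", "cy" (pixels), "position" and "rotation" of the camera in the world. Camera axes: x right, y up, looking along -z (the intrinsics and any distortion apply to the point x, -y, -z); pixel columns grow to the right and rows downward; lengths in m; the calibration is good to about 2 mm. A picture is of the moment at which its call begins. There is no depth.
- robot.hand_in(): hands the job in, once; it reports no verdict.
The state is a dict: "time": time; "q": joint angles; "joint_velocities": joint speeds; "joint_torque": joint torques, N m; "position": TCP position; "tool_rot": TCP orientation; "ft_force": force on the tool from outside, world axes, zero at the start; "moment": the same for the moment, N m; "grip_width": finger opening in m.
Only numpy, scipy, OpenCV 4.12 (cv2) and the standard library are available. Lean on these libraries where they do the work, as an engineer would, in place of code of your own. Each camera call takes 0.05 s, during which the arm holds its last target.

## Working session

There is one attempt and no reset: what is moved stays moved. The work goes in short steps, Python scripts to look and compute and a shell command to move; the robot and the scene stay as the last step left them, time stands still between calls to the robot, and variables do not carry over. Pictures are saved under pics/ and viewed, and the job is handed in when it is done.

```bash
ls; mkdir -p pics
python3 - <<'E'
from rig import robot
import cv2
o=robot.get_obs()
print({k:o[k] for k in ("time","position","tool_rot","grip_width","ft_force")})
for n in ("scene","side","wrist"):
    c=robot.camera(n); cv2.imwrite(f"pics/{n}0.png",c["pixels"][:,:,::-1]); print(n,{k:c[k] for k in c if k!="pixels"})
E
```

```text
pics
{'time': 0.0, 'position': array([ 0.24715565, -0.57325222,  0.22156547]), 'tool_rot': array([-0.59017509,  0.3892505 , -0.38811865,  0.5912202 ]), 'grip_width': 0.0869823056933927, 'ft_force': array([-0.14942012,  0.04645936, -0.22236541])}
scene {'fx': 376.7101568401933, 'fy': 376.7101568401933, 'cx': 318.19017735207774, 'cy': 201.56199583945764, 'position': array([1.02839634, 0.16290634, 0.77390606]), 'rotation': array([0.15851195, 0.21895396, 0.78377784, 0.55912916])}
side {'fx': 390.02628096399604, 'fy': 390.02628096399604, 'cx': 327.14425580889196, 'cy': 196.44374215472735, 'position': array([0.45113431, 0.65943973, 0.56536726]), 'rotation': array([-0.0459186 ,  0.43913496,  0.8920225 , -0.09668417])}
wrist {'fx': 305.17630693693803, 'fy': 305.17630693693803, 'cx': 320.8068938731378, 'cy': 198.1186542602288, 'position': array([ 0.30847318, -0.54581064,  0.38332568]), 'rotation': array([-0.1027637 ,  0.06836086, -0.54547003,  0.82899268])}
```

View pics/scene0.png

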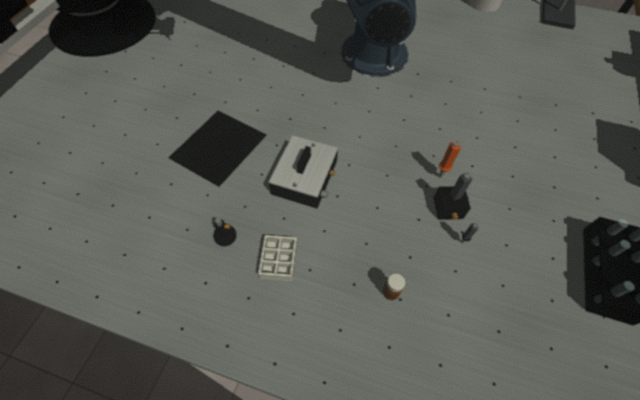

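View pics/side0.png

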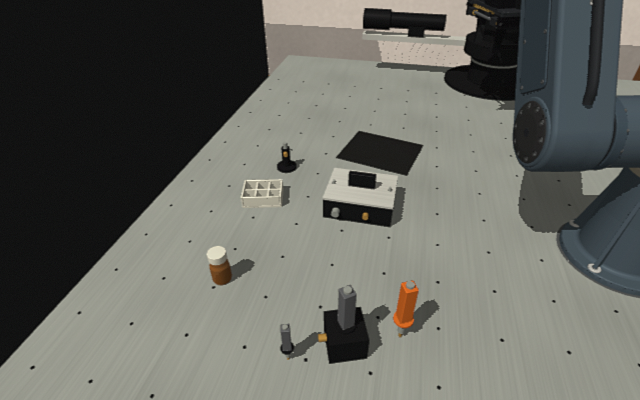

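View pics/wrist0.png

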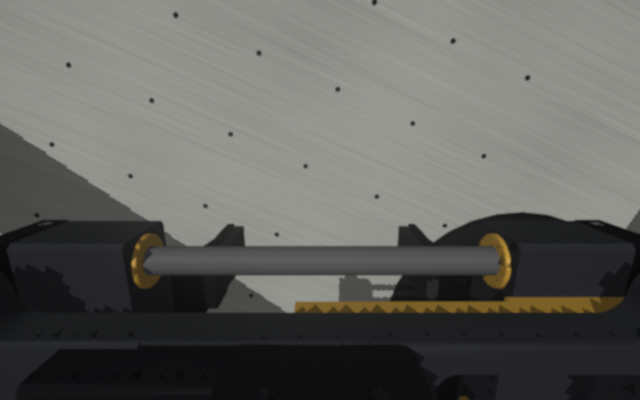

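The scene view shows the mat at (217,147), the covered box at (303,170), the probe in its stand at (455,200), and an orange decoy and a small grey decoy beside the stand. The tray, post and jar stand beyond the box. I'll zoom in to get accurate corners.

```bash
cat > h.py <<'E'
import numpy as np, cv2
from scipy.spatial.transform import Rotation as R
from scipy.optimize import least_squares
from rig import robot
def proj(c,P):
    p=(np.atleast_2d(P)-c["position"])@R.from_quat(c["rotation"]).as_matrix()
    return np.c_[c["cx"]+c["fx"]*p[:,0]/-p[:,2], c["cy"]+c["fy"]*p[:,1]/p[:,2]]
def back(c,uv,z):
    uv=np.atleast_2d(uv).astype(float)
    d=np.c_[(uv[:,0]-c["cx"])/c["fx"],-(uv[:,1]-c["cy"])/c["fy"],-np.ones(len(uv))]@R.from_quat(c["rotation"]).as_matrix().T
    return c["position"]+d*((z-c["position"][2])/d[:,2])[:,None]
def crop(c,x0,y0,w,h,k,name):
    im=c["pixels"][y0:y0+h,x0:x0+w,::-1]
    cv2.imwrite(name,cv2.resize(im,None,fx=k,fy=k,interpolation=cv2.INTER_CUBIC))
E
python3 - <<'E'
from h import *
import pickle
cs={n:robot.camera(n) for n in("scene","side")}
pickle.dump(cs,open("cams0.pkl","wb"))
print(proj(cs["scene"],[[0,0,0]]),proj(cs["side"],[[0,0,0]]))
crop(cs["scene"],160,100,190,120,4,"pics/a1.png")
crop(cs["scene"],410,130,90,120,5,"pics/a2.png")
crop(cs["side"],310,120,130,110,5,"pics/a3.png")
crop(cs["side"],260,270,170,110,4,"pics/a4.png")
E
```

```text
[[373.92006401  52.60386931]] [[616.72264979 253.81128445]]
```

View pics/a1.png

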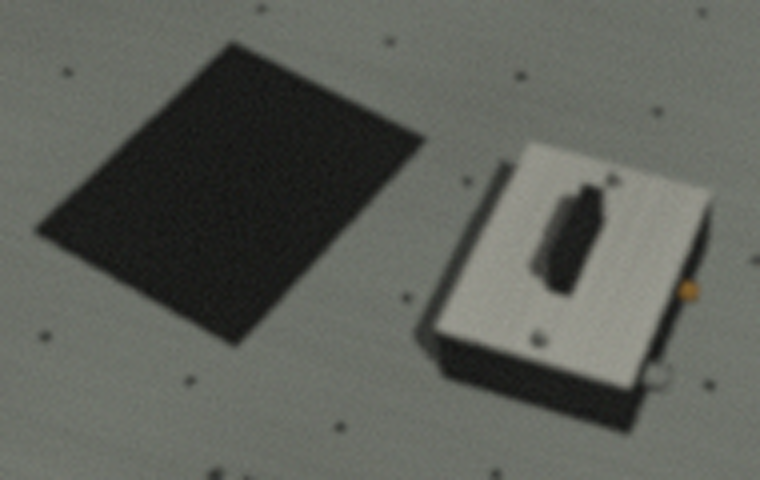

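View pics/a2.png

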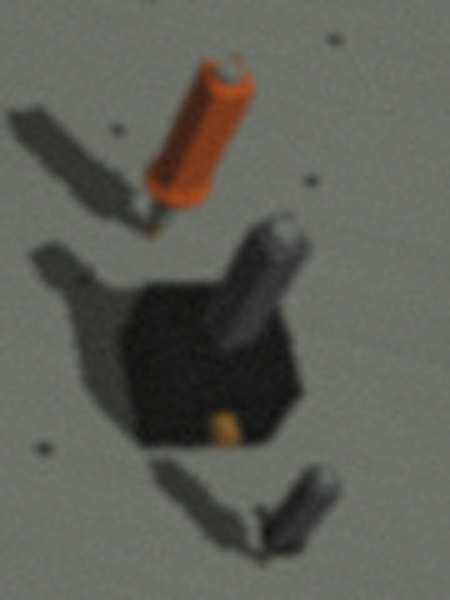

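View pics/a3.png

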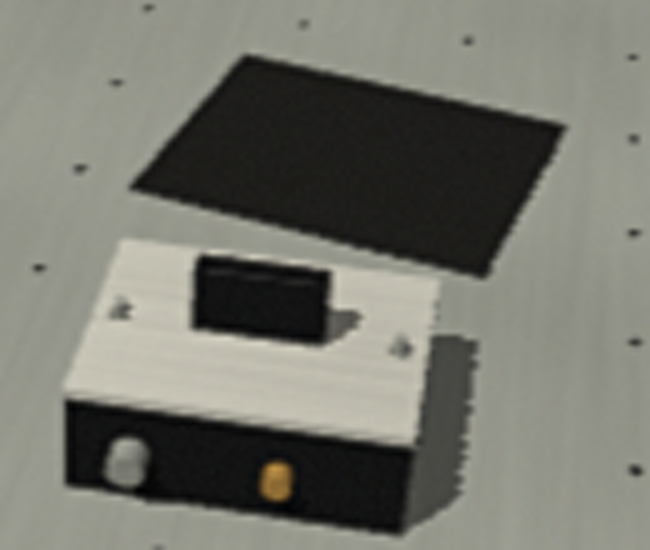

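View pics/a4.png

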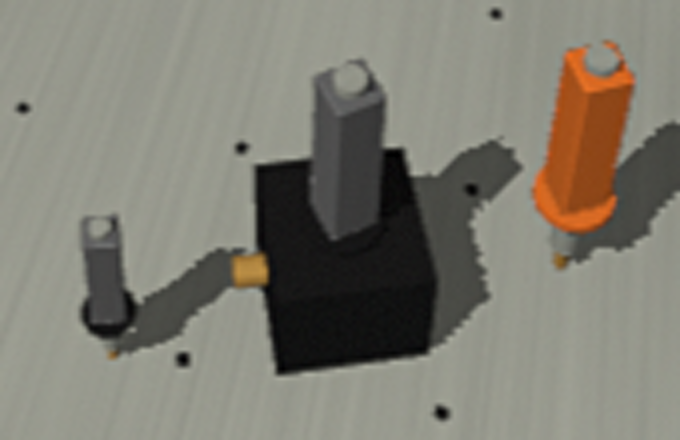

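```bash
cat > fit.py <<'E'
from h import *
import pickle
cs=pickle.load(open("cams0.pkl","rb"))
def px(pts,x0,y0,k): return (np.array(pts,float)+.5)/k-.5+[x0,y0]
def rect(name,z,sx,sy,obs):
    # obs: list of (cam,pts)
    for cam,p in obs:
        b=back(cs[cam],p,z)[:,:2]
        print(name,cam,"corners",b.round(4).tolist(),"mean",b.mean(0).round(4),"edges",np.linalg.norm(np.roll(b,-1,0)-b,axis=1).round(4))
        e=b[1]-b[0]; f=b[2]-b[3]; print("  yaw01",np.degrees(np.arctan2(*(e+f)[::-1])).round(2),"yaw12",np.degrees(np.arctan2(*((b[2]-b[1])+(b[3]-b[0]))[::-1])).round(2))
rect("cover",.055,0,0,[("scene",px([(530,142),(712,190),(634,388),(436,330)],160,100,4)),("side",px([(440,280),(413,438),(66,390),(122,238)],310,120,5)[[0,1,2,3]])])
rect("mat",.003,0,0,[("scene",px([(232,42),(427,139),(236,347),(35,231)],160,100,4)),("side",px([(567,126),(487,278),(130,187),(246,54)],310,120,5))])
rect("gripTop side",.039+.05,0,0,[("side",px([(330,268),(328,276),(196,262),(200,255)],310,120,5))])
rect("stand side",.05,0,0,[("side",px([(404,149),(436,282),(267,300),(255,166)],260,270,4))])
rect("probe top side",.05+.08,0,0,[("side",px([(382,93),(343,106),(313,78),(352,62)],260,270,4))])
print("stub side",back(cs["side"],px([(353,79)],260,270,4),.134), "scene",back(cs["scene"],px([(285,229)],410,130,5),.134))
print("pins", back(cs["scene"],px([(612,179),(539,338)],160,100,4),.06),back(cs["side"],px([(400,347),(120,308)],310,120,5),.06))
E
python3 fit.py
python3 -c "
from h import *
r=R.from_quat(robot.get_obs()['tool_rot']).as_matrix();print(r.round(3))"
```

```text
cover scene corners [[0.4501, -0.1017], [0.4497, 0.0175], [0.6008, 0.0188], [0.6007, -0.1019]] mean [ 0.5253 -0.0418] edges [0.1192 0.1511 0.1207 0.1506]
  yaw01 90.1 yaw12 0.21
cover side corners [[0.4488, -0.1007], [0.4513, 0.018], [0.5989, 0.0175], [0.599, -0.1033]] mean [ 0.5245 -0.0421] edges [0.1187 0.1476 0.1208 0.1503]
  yaw01 89.43 yaw12 -0.6
mat scene corners [[0.3907, -0.3516], [0.4285, -0.1872], [0.6215, -0.2321], [0.583, -0.395]] mean [ 0.5059 -0.2914] edges [0.1687 0.1982 0.1675 0.1971]
  yaw01 76.88 yaw12 -12.92
mat side corners [[0.3889, -0.3503], [0.4253, -0.1852], [0.6199, -0.2314], [0.5811, -0.3959]] mean [ 0.5038 -0.2907] edges [0.169  0.2    0.169  0.1975]
  yaw01 77.15 yaw12 -13.36
gripTop side side corners [[0.4963, -0.0489], [0.4964, -0.0426], [0.5539, -0.0409], [0.5531, -0.0467]] mean [ 0.5249 -0.0448] edges [0.0063 0.0575 0.0058 0.0569]
  yaw01 85.7 yaw12 2.01
stand side side corners [[0.4793, 0.2738], [0.4593, 0.3292], [0.5182, 0.3496], [0.5351, 0.2943]] mean [0.498  0.3117] edges [0.0589 0.0623 0.0578 0.0595]
  yaw01 108.46 yaw12 19.58
probe top side side corners [[0.4857, 0.3123], [0.498, 0.3206], [0.5103, 0.311], [0.4982, 0.3011]] mean [0.4981 0.3113] edges [0.0148 0.0157 0.0156 0.0167]
  yaw01 36.94 yaw12 -39.88
stub side [[0.4961822 0.3116637 0.134    ]] scene [[0.49751631 0.3097419  0.134     ]]
pins [[ 0.46545328 -0.04186874  0.06      ]
 [ 0.58959084 -0.04238001  0.06      ]] [[ 0.46209581 -0.03761841  0.06      ]
 [ 0.58712487 -0.03990303  0.06      ]]
[[ 0.396 -0.     0.918]
 [-0.918  0.001  0.396]
 [-0.001 -1.     0.   ]]
```

Box centre is about (0.525, -0.042) at yaw 0, mat centre about (0.505, -0.291) at yaw -13°, and stand about (0.498, 0.311). I'll turn the tool so the jaws close along world y.

```bash
python3 -m creep '[[[0,0,0],0.136,1],[[0,0,0],0.136,1],[[0,0,0],0.135,1],[[0,0,0],0,1]]'
python3 -c "
from h import *
r=R.from_quat(robot.get_obs()['tool_rot']).as_matrix();print(r.round(3))"
```

```text
time: 0.65
position: [0.2473, -0.5739, 0.2224]
tool_rot: [-0.5, 0.5, -0.5, 0.5]
ft_force: [0.4, 0.8, -0.5]
grip_width: 0.0868
[[ 0. -0.  1.]
 [-1.  0.  0.]
 [-0. -1. -0.]]
```

```bash
python3 -m creep '[[[-35,0,18],0,1],[[-35,0,18],0,1],[[-35,0,18],0,1],[[-35,0,18],0,1],[[-35,0,18],0,1],[[-35,0,18],0,1],[[-35,0,18],0,1],[[-35,0,18],0,1]]'; python3 -m creep '[[[-35,0,18],0,1],[[-35,0,18],0,1],[[-35,0,18],0,1],[[-35,0,18],0,1],[[-35,0,18],0,1],[[-35,0,18],0,1],[[-35,0,18],0,1],[[0,0,0],0,1]]'
python3 - <<'E'
from h import *
for n in ("wrist","scene"):
    c=robot.camera(n); cv2.imwrite(f"pics/{n}1.png",c["pixels"][:,:,::-1])
    import pickle; pickle.dump(c,open(f"{n}1.pkl","wb"))
print(robot.get_obs()["position"])
E
```

```text
time: 1.45
position: [0.3919, -0.2926, 0.2227]
tool_rot: [-0.501, 0.499, -0.499, 0.501]
ft_force: [0.2, -0.5, -0.4]
grip_width: 0.0869
time: 2.25
position: [0.519, -0.0452, 0.2227]
tool_rot: [-0.501, 0.498, -0.498, 0.503]
ft_force: [-0.2, 0.3, 0.6]
grip_width: 0.0871
[ 0.51741283 -0.04830844  0.22245855]
```

View pics/wrist1.png

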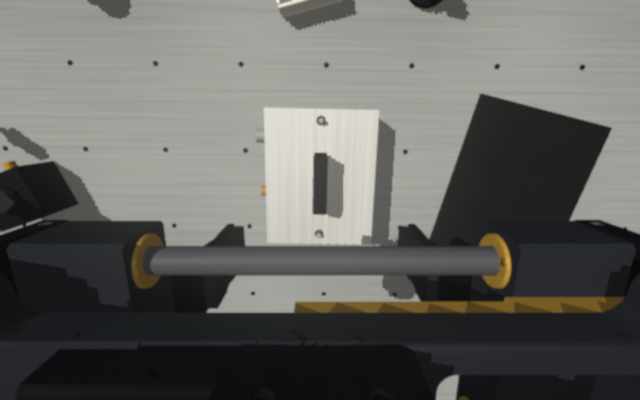

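Run:
```python
from h import *
import pickle
c=pickle.load(open("wrist1.pkl","rb"))
print(c["position"],R.from_quat(c["rotation"]).as_matrix().round(3).tolist())
crop(c,255,100,140,150,4,"pics/b1.png")
b=back(c,[(264.5,108),(378.5,110.5)],.055);print("cover far corners",b)
print("pins",back(c,[(321,121),(319,234)],.0625))
print("bar top",back(c,[(313.5,153),(327,153),(326,214),(313.5,214)],.089))
```

```text
[ 0.58542909 -0.04344972  0.38446978] [[0.008, 0.97, 0.243], [-1.0, 0.008, 0.001], [-0.001, -0.243, 0.97]]
cover far corners [[ 0.5985533   0.01520823  0.055     ]
 [ 0.59702396 -0.10305907  0.055     ]]
pins [[ 0.58595661 -0.04345447  0.0625    ]
 [ 0.46314964 -0.04223357  0.0625    ]]
bar top [[ 0.55599341 -0.03648365  0.089     ]
 [ 0.55610017 -0.04947706  0.089     ]
 [ 0.49476251 -0.04926901  0.089     ]
 [ 0.4946571  -0.03662657  0.089     ]]
```

View pics/b1.png

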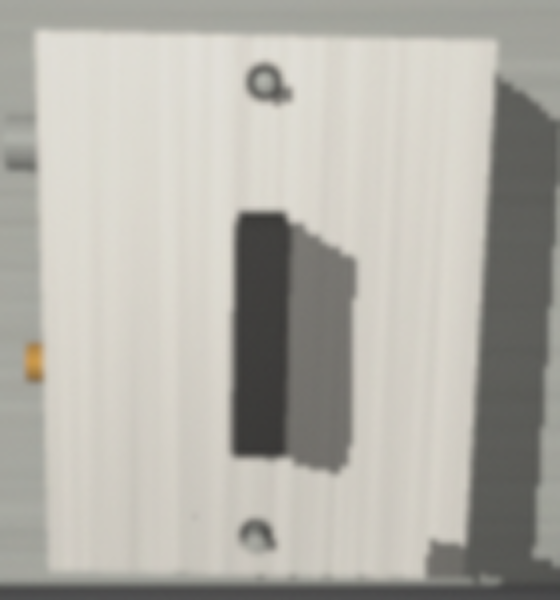

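The bar is centred near (0.525, -0.043) and aligned with the jaws. I'll shift over it, descend and grip.

```bash
python3 -m creep '[[[-6,20,8],0,1],[[0,35,0],0,1],[[0,35,0],0,1],[[0,30,0],0,1],[[0,25,0],0,1],[[0,15,0],0,1],[[0,0,0],0,1]]'; python3 -m creep '[[[0,0,0],0,0.4],[[0,0,0],0,0],[[0,0,0],0,0],[[0,0,0],0,0],[[0,0,0],0,0],[[0,0,0],0,0]]' 40
python3 - <<'E'
from h import *
for n in ("side",):
    c=robot.camera(n); crop(c,280,60,200,170,4,"pics/c1.png")
print(robot.get_obs())
E
```

```text
time: 3.05
position: [0.5233, -0.0441, 0.0606]
tool_rot: [-0.501, 0.502, -0.499, 0.499]
ft_force: [-0.6, 1.4, 0.3]
grip_width: 0.0868
time: 3.65
position: [0.5256, -0.043, 0.0629]
tool_rot: [0.5, -0.5, 0.5, -0.5]
ft_force: [0.5, 0.7, 0.7]
grip_width: 0.0473
{'time': 3.7, 'q': array([-2.93638133e-01,  6.47382567e-01,  1.80584495e+00,  2.16256146e-05,
        6.87974149e-01,  1.27709203e+00]), 'joint_velocities': array([ 1.06529348e-03,  3.20946218e-03,  1.85369488e-03,  6.85286675e-04,
       -3.55764057e-05, -1.23355000e-04]), 'joint_torque': array([-1.86596479e-02, -4.05871081e+01, -9.01982009e+00,  3.55613907e-02,
       -6.45463611e-02, -3.09947882e-04]), 'position': array([ 0.52552766, -0.0429407 ,  0.06277589]), 'tool_rot': array([ 0.49994281, -0.49986806,  0.50010719, -0.5000819 ]), 'ft_force': array([-0.5834725 ,  0.61276862,  0.21319159]), 'moment': array([0.01339618, 0.06165375, 0.03861914]), 'grip_width': 0.04348927598785139}
```

View pics/c1.png

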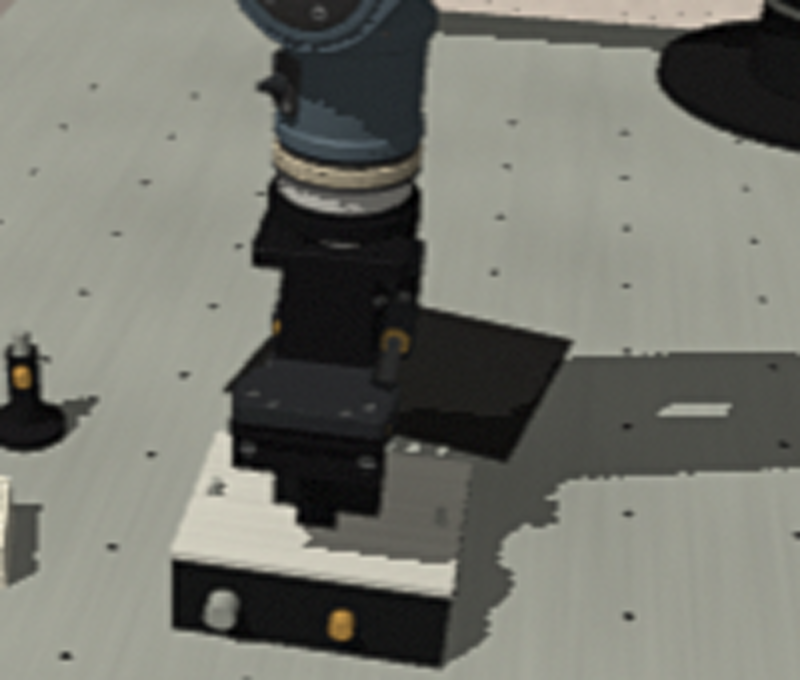

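Fingers straddle the bar and are still closing (width 43 mm).

```bash
python3 -m creep '[[[0,0,0],0,0],[[0,0,0],0,0],[[0,0,0],0,0],[[0,0,0],0,0],[[0,0,0],0,0],[[0,0,0],0,0],[[0,0,0],0,0]]' 45;  python3 -m creep '[[[0,-6,0],0,0],[[0,-10,0],0,0],[[0,-10,0],0,0],[[0,-10,0],0,0],[[0,-10,0],0,0],[[0,-10,0],0,0],[[0,0,0],0,0],[[0,0,0],0,0]]'
```

```text
time: 4.4
position: [0.5255, -0.0431, 0.0625]
tool_rot: [0.5, -0.5, 0.5, -0.5]
ft_force: [-0.2, -0.5, -1.4]
grip_width: 0.0136
time: 5.2
position: [0.5255, -0.043, 0.1189]
tool_rot: [0.5, -0.5, 0.5, -0.5]
ft_force: [0.3, 0.2, -3.8]
grip_width: 0.0134
```

```bash
python3 -m creep '[[[15,0,-1],0,0],[[35,0,-3],0,0],[[35,0,-3],0,0],[[40,0,-3],0,0],[[40,0,-3],0,0],[[40,0,-3],0,0],[[28,0,-3],0,0],[[15,0,-1],0,0]]';  python3 -m creep '[[[0,0,0],0,0],[[0,20,0],0,0],[[0,25,0],0,0],[[0,25,0],0,0],[[0,15,0],0,0],[[0,8,0],0,0],[[0,0,0],0,0],[[0,0,0],0,0]]'
python3 - <<'E'
from h import *
for n in ("side","scene"):
    c=robot.camera(n); cv2.imwrite(f"pics/{n}2.png",c["pixels"][:,:,::-1])
    crop(c,*((310,60,160,140) if n=="side" else (150,80,200,120)),4,f"pics/d_{n}.png")
E
```

```text
time: 6.0
position: [0.5045, -0.2947, 0.1179]
tool_rot: [0.499, -0.501, 0.501, -0.499]
ft_force: [0.8, 0.4, -3.2]
grip_width: 0.0134
time: 6.8
position: [0.5059, -0.291, 0.0262]
tool_rot: [0.5, -0.5, 0.5, -0.5]
ft_force: [-0.6, -0.2, -3.2]
grip_width: 0.0138
```

View pics/d_side.png

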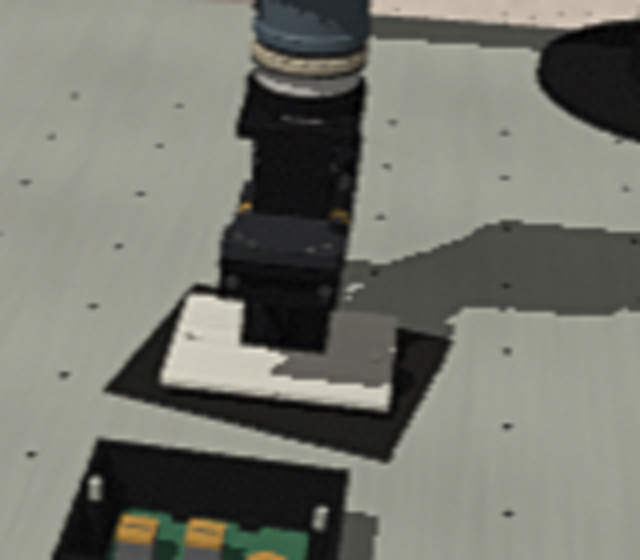

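View pics/d_scene.png

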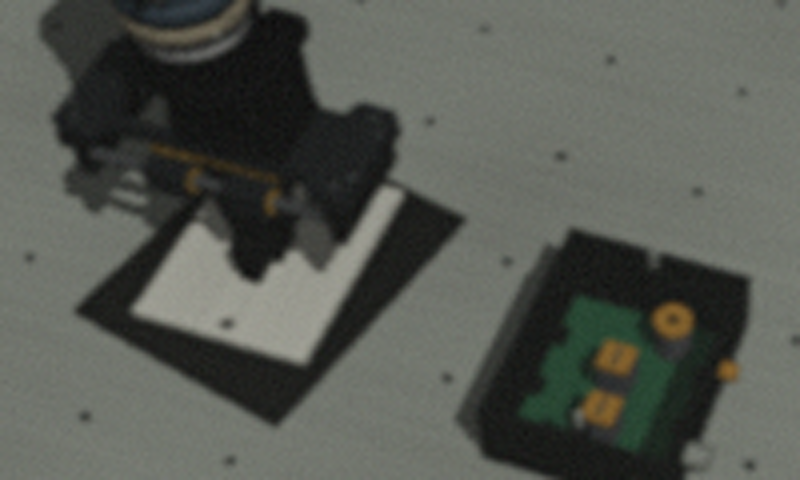

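The cover is over the mat, about 10 mm above it. The open box shows the round terminal at the near end (675,320 in the crop) and the two squares beyond it. I'll lower it slowly.

```bash
python3 -m creep '[[[0,4,0],0,0],[[0,3,0],0,0],[[0,2,0],0,0],[[0,1,0],0,0],[[0,0,0],0,0],[[0,0,0],0,0]]';  python3 -m creep '[[[0,1,0],0,0],[[0,0,0],0,0],[[0,0,0],0,0]]'
```

```text
time: 7.5
position: [0.5053, -0.291, 0.0155]
tool_rot: [-0.5, 0.5, -0.5, 0.5]
ft_force: [0.5, 0.2, -2.8]
grip_width: 0.0133
time: 7.8
position: [0.5053, -0.291, 0.0155]
tool_rot: [0.5, -0.5, 0.5, -0.5]
ft_force: [-1.9, 1.7, 5.8]
grip_width: 0.0136
```

Force rose to +5.8 N, so the cover is on the mat. I'll release it.

```bash
python3 -m creep '[[[0,0,0],0,0.3],[[0,0,0],0,0.5],[[0,0,0],0,0.8],[[0,0,0],0,1],[[0,0,0],0,1],[[0,0,0],0,1],[[0,0,0],0,1],[[0,0,0],0,1]]'; python3 -m creep '[[[0,0,0],0,1],[[0,0,0],0,1],[[0,-5,0],0,1],[[0,-15,0],0,1],[[0,-30,0],0,1],[[0,-40,0],0,1],[[0,-40,0],0,1],[[0,-40,0],0,1]]'
```

```text
time: 8.6
position: [0.5054, -0.291, 0.0145]
tool_rot: [-0.5, 0.5, -0.5, 0.5]
ft_force: [-0.3, -0.4, 0.1]
grip_width: 0.0698
time: 9.4
position: [0.5052, -0.2909, 0.1874]
tool_rot: [0.5, -0.5, 0.5, -0.5]
ft_force: [-0.1, -1.3, 0.0]
grip_width: 0.0874
```

```bash
python3 -m creep '[[[0,0,0],0,1],[[0,-20,0],0,1]]'
python3 - <<'E'
from h import *
import pickle
cs={n:robot.camera(n) for n in("scene","side")}
pickle.dump(cs,open("cams1.pkl","wb"))
crop(cs["scene"],255,125,90,80,8,"pics/e_scene.png")
crop(cs["side"],310,150,100,80,8,"pics/e_side.png")
cv2.imwrite("pics/scene3.png",cs["scene"]["pixels"][:,:,::-1])
E
```

```text
time: 9.6
position: [0.5043, -0.2901, 0.2051]
tool_rot: [-0.5, 0.501, -0.499, 0.5]
ft_force: [-0.3, 0.1, 0.3]
grip_width: 0.0869
```

View pics/e_scene.png

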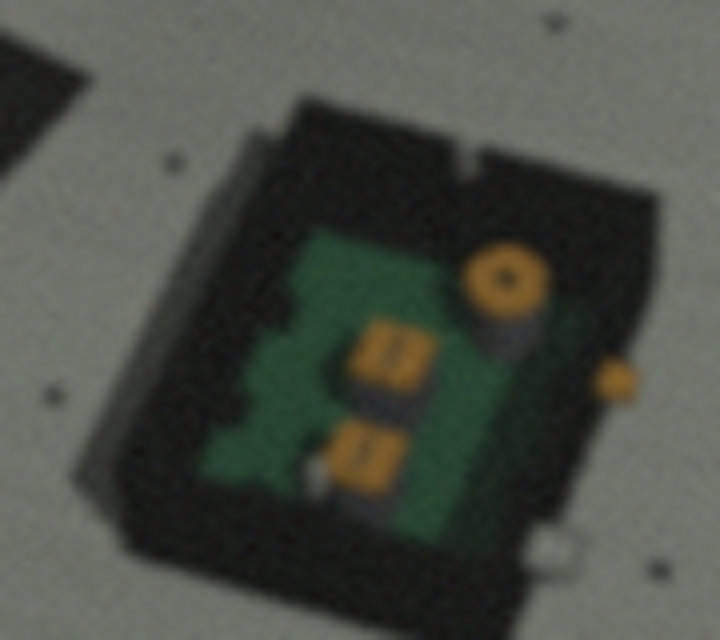

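View pics/e_side.png

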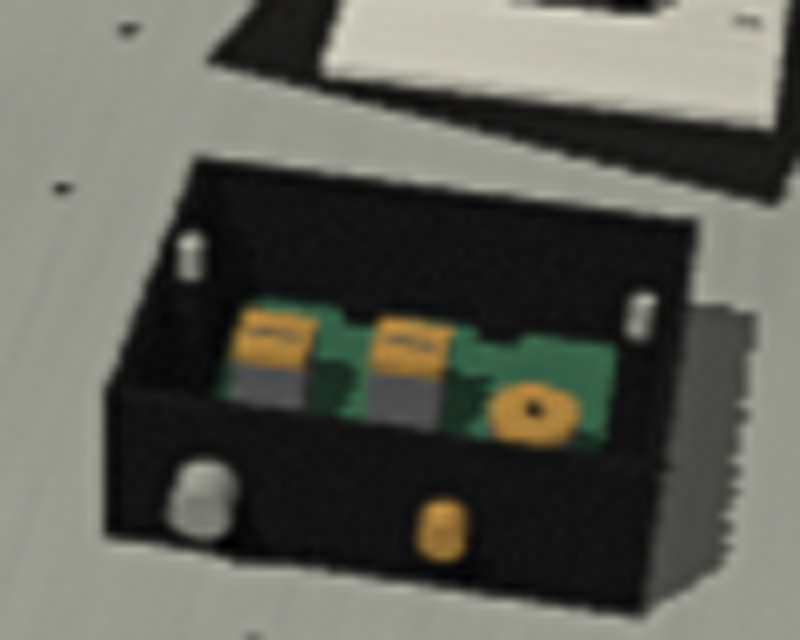

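View pics/scene3.png

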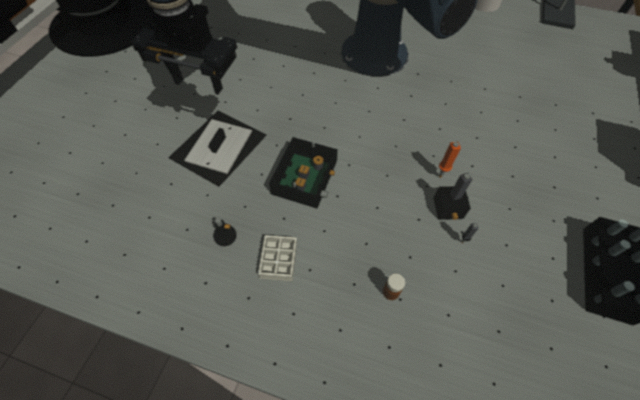

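The cover lies grip-up within the mat. The dot is at scene crop (507,278) and side crop (534,409).

Run:
```python
from h import *
import pickle
cs=pickle.load(open("cams1.pkl","rb"))
px=lambda p,x0,y0,k:(np.array(p,float)+.5)/k-.5+[x0,y0]
S,D=cs["scene"],cs["side"]
print("dot",back(S,px([(507,279)],255,125,8),.036),back(D,px([(534,409)],310,150,8),.036))
print("sq",back(S,px([(393,354),(366,456)],255,125,8),.036).round(3),back(D,px([(410,346),(275,339)],310,150,8),.036).round(3))
print("cover corners",back(S,px([(0,0)],0,0,1),0)*0)
# orange, small decoys: tip at table, tops
print("orange tip",back(S,px([(152,233)],410,130,5),0),back(D,px([(560,265)],260,270,4),0))
print("small tip",back(S,px([(264,562)],410,130,5),0),back(D,px([(112,355)],260,270,4),0))
# render: stub, handle faces; stand yaw via scene
print("stand top scene",back(S,px([(150,285),(278,285),(300,390),(125,350)],410,130,5),.05).round(4))
# probe handle predicted corners for yaw candidates
for yaw in (20,30,40,45,50,60):
    a=np.radians(yaw+np.array([45,135,225,315])); 
    P=np.c_[.497+.01414*np.cos(a),.311+.01414*np.sin(a),np.full(4,.13)]
    print(yaw,((proj(D,P)-[260,270]+.5)*4-.5).round(0).tolist())
```

```text
dot [[ 0.4873928  -0.02051878  0.036     ]] [[ 0.48728073 -0.02107857  0.036     ]]
sq [[ 0.526 -0.044  0.036]
 [ 0.563 -0.039  0.036]] [[ 0.525 -0.042  0.036]
 [ 0.562 -0.037  0.036]]
cover corners [[ 0. -0. -0.]]
orange tip [[0.41072563 0.27753845 0.        ]] [[0.41188002 0.2787419  0.        ]]
small tip [[0.57606287 0.35551266 0.        ]] [[0.57810849 0.35507633 0.        ]]
stand top scene [[0.4803 0.2741 0.05  ]
 [0.4609 0.3301 0.05  ]
 [0.5147 0.3468 0.05  ]
 [0.5193 0.2693 0.05  ]]
20 [[327.0, 111.0], [384.0, 105.0], [374.0, 59.0], [318.0, 65.0]]
30 [[333.0, 114.0], [388.0, 100.0], [367.0, 56.0], [314.0, 70.0]]
40 [[340.0, 116.0], [390.0, 94.0], [361.0, 54.0], [312.0, 75.0]]
45 [[343.0, 117.0], [391.0, 92.0], [357.0, 53.0], [311.0, 78.0]]
50 [[347.0, 118.0], [391.0, 89.0], [354.0, 53.0], [310.0, 80.0]]
60 [[354.0, 118.0], [391.0, 83.0], [347.0, 53.0], [310.0, 86.0]]
```

```bash
python3 -m creep '[[[-39,0,-4],0,1],[[-39,0,-4],0,1],[[-39,0,-4],0,1],[[-39,0,-4],0,1],[[-39,0,-4],0,1],[[-39,0,-4],0,1],[[-39,0,-4],0,1],[[-39,0,-4],0,1]]';  python3 -m creep '[[[-39,0,-4],0,1],[[-39,0,-4],0,1],[[-39,0,-4],0,1],[[-39,0,-4],0,1],[[-39,0,-4],0,1],[[-39,0,-4],0,1],[[0,0,0],0,1]]';python3 -m creep '[[[0,0,0],-0.131,1],[[0,0,0],-0.131,1],[[0,0,0],-0.131,1],[[0,0,0],-0.131,1],[[0,0,0],-0.131,1],[[0,0,0],-0.13,1],[[0,0,0],0,1]]'
python3 - <<'E'
from h import *
import pickle
c=robot.camera("wrist"); pickle.dump(c,open("wrist2.pkl","wb"))
cv2.imwrite("pics/wrist2.png",c["pixels"][:,:,::-1])
o=robot.get_obs();print(o["position"],R.from_quat(o["tool_rot"]).as_matrix().round(3))
print(proj(c,[[.497,.311,.134],[.497,.311,.05]]))
E
```

```text
time: 10.5
position: [0.4724, 0.0226, 0.2038]
tool_rot: [-0.5, 0.501, -0.5, 0.5]
ft_force: [0.6, -0.4, 0.5]
grip_width: 0.0868
time: 11.2
position: [0.4482, 0.2588, 0.2038]
tool_rot: [-0.501, 0.499, -0.498, 0.501]
ft_force: [-0.2, -0.5, -0.6]
grip_width: 0.0871
time: 11.9
position: [0.449, 0.254, 0.2038]
tool_rot: [0.654, -0.271, 0.271, -0.653]
ft_force: [-0.9, 0.0, -0.4]
grip_width: 0.0869
[0.44913221 0.25417083 0.20394458] [[ 0.704 -0.001  0.71 ]
 [-0.71  -0.001  0.704]
 [-0.    -1.    -0.001]]
[[313.17101579 111.49745486]
 [315.19205283 113.85430813]]
```

View pics/wrist2.png

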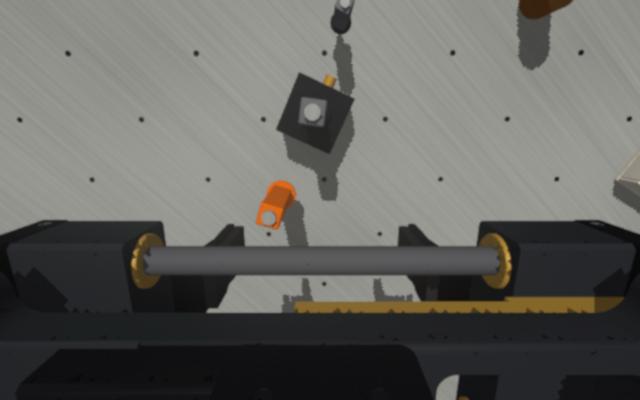

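Run:
```python
from h import *
import pickle
c=pickle.load(open("wrist2.pkl","rb"))
crop(c,265,60,100,100,8,"pics/f.png")
```

```text
(no output)
```

View pics/f.png

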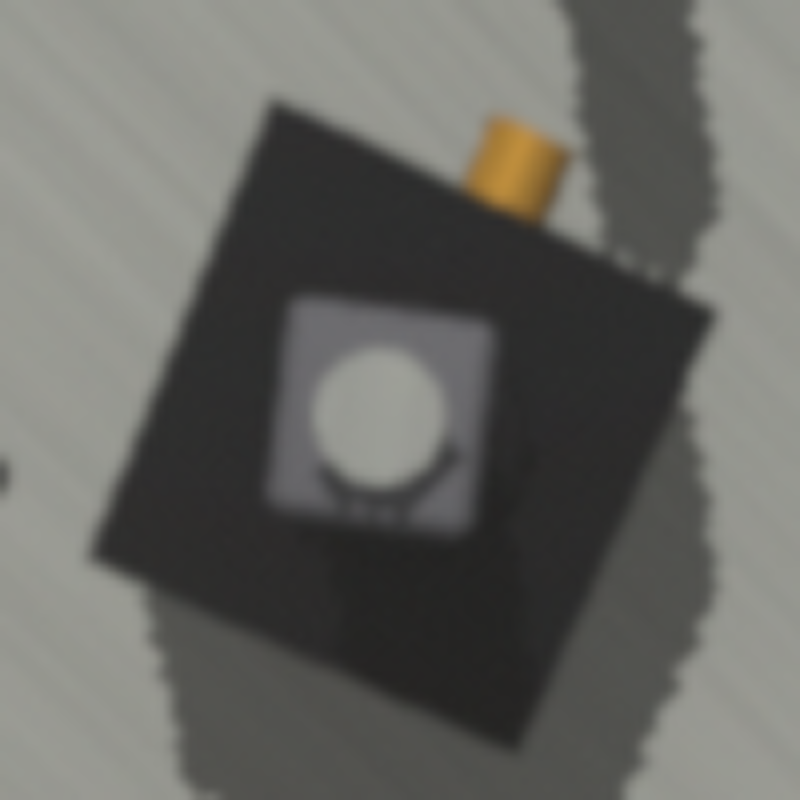

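Run:
```python
from h import *
import pickle
c=pickle.load(open("wrist2.pkl","rb"))
px=lambda p,x0,y0,k:(np.array(p,float)+.5)/k-.5+[x0,y0]
b=back(c,px([(290,295),(497,319),(473,540),(265,512)],265,60,8),.13)[:,:2]
print(b.round(4),b.mean(0)); 
for i in range(4):
    e=b[(i+1)%4]-b[i]; print(np.linalg.norm(e).round(4),np.degrees(np.arctan2(e[1],e[0])).round(1))
s=back(c,px([(272,100),(717,312),(520,752),(92,560)],265,60,8),.05)[:,:2]; print("stand",s.mean(0))
print("stub",back(c,px([(380,417)],265,60,8),.134))
```

```text
[[0.4982 0.325 ]
 [0.5101 0.3101]
 [0.4946 0.2977]
 [0.4826 0.3133]] [0.49636973 0.3115058 ]
0.0191 -51.4
0.0199 -141.3
0.0197 127.4
0.0195 37.1
stand [0.49636474 0.31119555]
stub [[0.49633383 0.31147926 0.134     ]]
```

```bash
python3 -m creep '[[[0,0,0],0.119,1],[[-5,0,20],0,1],[[-6,0,30],0,1],[[-5,0,22.6],0,1],[[0,0,0],0,1],[[0,0,0],0,1]]'
python3 - <<'E'
from h import *
o=robot.get_obs();r=R.from_quat(o["tool_rot"]).as_matrix();print(o["position"],r.round(3))
print("remaining mm tool", (r.T@(np.array([.4965,.3114,.080])-o["position"])*1000).round(1), np.degrees(np.arctan2(r[1,0],r[0,0])))
E
```

```text
time: 12.55
position: [0.496, 0.3118, 0.2038]
tool_rot: [0.636, -0.31, 0.309, -0.635]
ft_force: [-0.6, 0.3, -0.7]
grip_width: 0.0872
[0.49601601 0.31184092 0.20383266] [[ 0.617 -0.002  0.787]
 [-0.787 -0.001  0.617]
 [-0.    -1.    -0.002]]
remaining mm tool [  0.7 123.8   0.4] -51.92427673746458
```

```bash
python3 -m creep '[[[0,20,0],0,1],[[0,30,0],0,1],[[0,30,0],0,1],[[0,24,0],0,1],[[0,15,0],0,1],[[0,5,0],0,1],[[0,0,0],0,1],[[0,0,0],0,1]]'
python3 - <<'E'
from h import *
c=robot.camera("side"); crop(c,230,200,200,180,4,"pics/g1.png")
c=robot.camera("scene"); crop(c,370,90,160,150,4,"pics/g2.png")
E
```

```text
time: 13.35
position: [0.497, 0.3122, 0.0814]
tool_rot: [-0.636, 0.309, -0.31, 0.636]
ft_force: [0.8, 0.2, 0.3]
grip_width: 0.0873
```

View pics/g1.png

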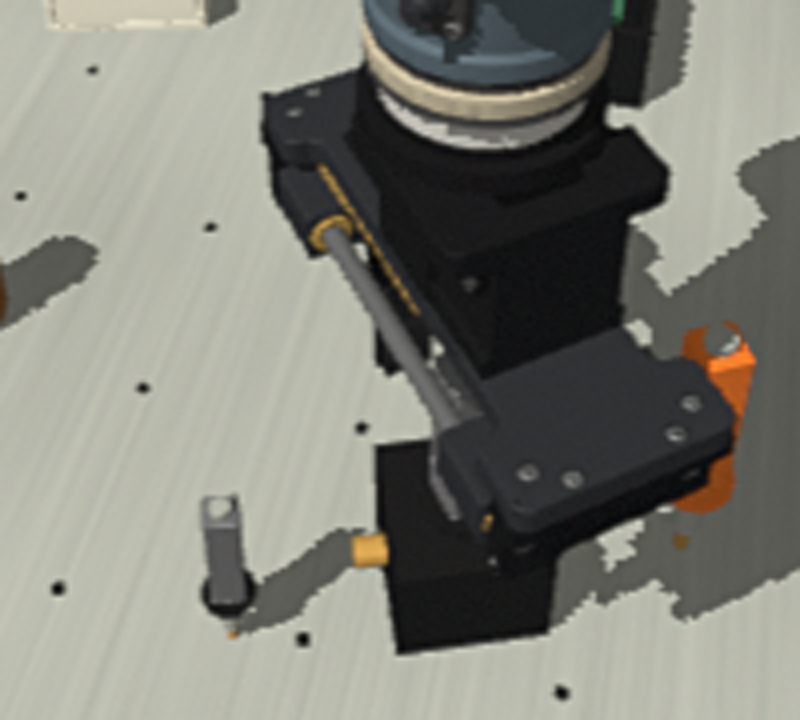

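View pics/g2.png

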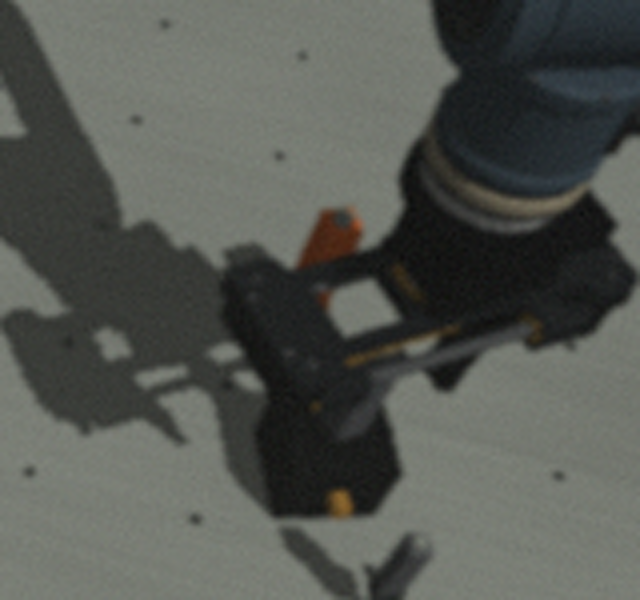

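The fingers are around the handle and clear of both decoys. I'll close.

```bash
python3 -m creep '[[[0,0,0],0,0],[[0,0,0],0,0],[[0,0,0],0,0],[[0,0,0],0,0],[[0,0,0],0,0],[[0,0,0],0,0],[[0,0,0],0,0],[[0,0,0],0,0]]' 40;python3 -m creep '[[[0,0,0],0,0],[[0,0,0],0,0],[[0,0,0],0,0],[[0,0,0],0,0],[[0,0,0],0,0],[[0,0,0],0,0],[[0,0,0],0,0],[[0,0,0],0,0]]'
```

```text
time: 14.25
position: [0.4967, 0.3124, 0.0805]
tool_rot: [0.636, -0.309, 0.309, -0.636]
ft_force: [-0.4, -0.6, 0.2]
grip_width: 0.0308
time: 15.05
position: [0.4967, 0.3125, 0.0806]
tool_rot: [-0.636, 0.309, -0.309, 0.636]
ft_force: [0.9, -0.8, -0.5]
grip_width: 0.0195
```

```bash
python3 -m creep '[[[0,-5,0],0,0],[[0,-12,0],0,0],[[0,-15,0],0,0],[[0,-15,0],0,0],[[0,-15,0],0,0],[[0,-15,0],0,0],[[0,-13,0],0,0],[[0,0,0],0,0]]';python3 -m creep '[[[0,0,0],0,0],[[0,0,0],0,0]]'
python3 - <<'E'
from h import *
import pickle
cs={n:robot.camera(n) for n in("scene","side","wrist")}
pickle.dump(cs,open("cams2.pkl","wb"))
crop(cs["side"],260,180,170,160,4,"pics/i1.png")
crop(cs["scene"],370,90,160,150,4,"pics/i2.png")
o=robot.get_obs();r=R.from_quat(o["tool_rot"]).as_matrix();print(o["position"],o["ft_force"],r.round(4))
T=o["position"]
for n in("scene","side"):print(n,proj(cs[n],[T+[0,0,-.0306],T+[0,0,-.0746]]))
E
```

```text
time: 15.85
position: [0.4978, 0.3131, 0.1731]
tool_rot: [-0.635, 0.308, -0.31, 0.637]
ft_force: [-0.9, 0.7, -0.4]
grip_width: 0.0198
time: 16.05
position: [0.496, 0.3122, 0.1699]
tool_rot: [0.636, -0.31, 0.309, -0.635]
ft_force: [-0.3, -0.1, -1.1]
grip_width: 0.0199
[0.49619457 0.3121956  0.16969648] [-0.08980104  0.80357527 -1.35853839] [[ 6.177e-01 -1.700e-03  7.865e-01]
 [-7.865e-01 -7.000e-04  6.177e-01]
 [-5.000e-04 -1.000e+00 -1.700e-03]]
scene [[468.71890511 173.79604274]
 [461.72642482 185.62678529]]
side [[347.93099843 287.27834795]
 [346.84935271 307.0845114 ]]
```

View pics/i1.png

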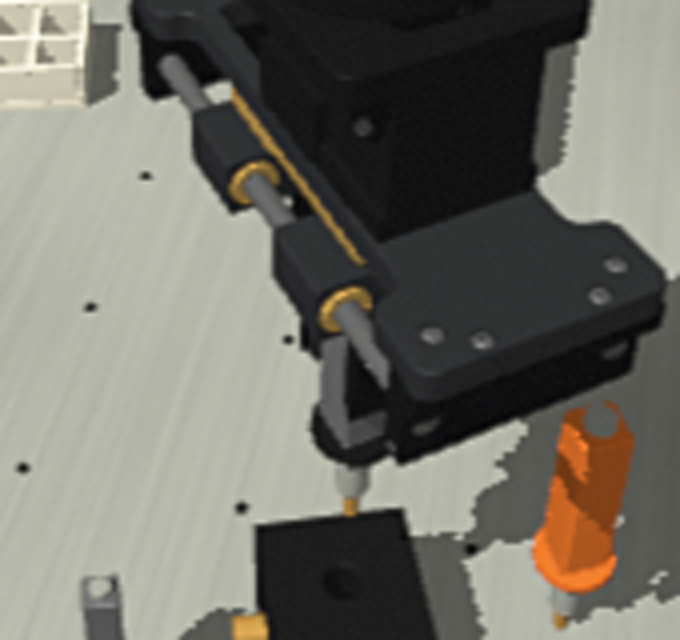

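View pics/i2.png

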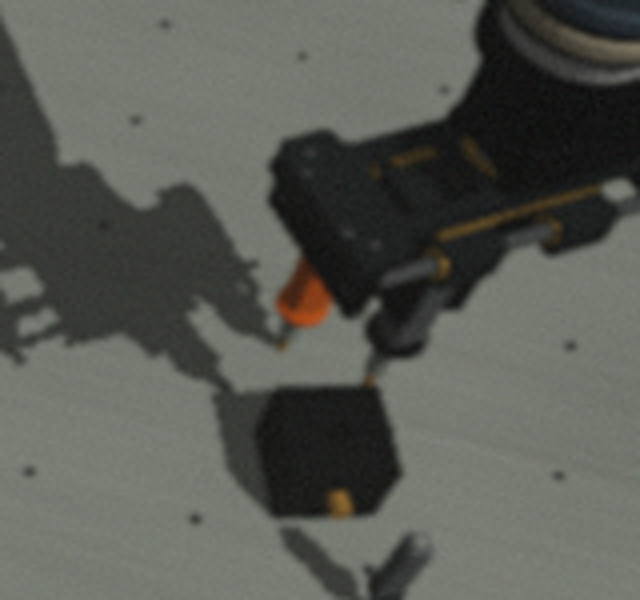

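The tip is where predicted in both views: scene crop (369,382) against predicted (368,384), side crop (350,512) against (349,510). The probe hangs upright, so I'll carry it over the box.

```bash
python3 -m creep '[[[10,0,-8],0,0],[[20,0,-16],0,0],[[26,0,-22],0,0],[[26,0,-22],0,0],[[26,0,-22],0,0],[[26,0,-22],0,0],[[26,0,-22],0,0],[[26,0,-22],0,0]]';python3 -m creep '[[[26,0,-21],0,0],[[22,0,-18],0,0],[[14,0,-11],0,0],[[8,0,-6],0,0],[[0,0,0],0,0],[[0,0,0],0,0],[[0,0,0],0,0]]'
python3 - <<'E'
from h import *
import pickle
cs={n:robot.camera(n) for n in("scene","side","wrist")}
pickle.dump(cs,open("cams3.pkl","wb"))
crop(cs["side"],310,100,120,120,5,"pics/j1.png")
crop(cs["scene"],255,105,110,100,6,"pics/j2.png")
o=robot.get_obs();r=R.from_quat(o["tool_rot"]).as_matrix();print(o["position"],o["ft_force"],o["grip_width"])
T=o["position"]
print("remaining",(r.T@(np.array([.4873,-.0208,.1656])-T)*1000).round(1))
for n,x,y,k in(("scene",255,105,6),("side",310,100,5)):print(n,(proj(cs[n],[T+[0,0,-.0306],T+[0,0,-.0746]])-[x,y]+.5)*k-.5)
E
```

```text
time: 17.0
position: [0.4883, 0.0678, 0.1704]
tool_rot: [0.636, -0.309, 0.309, -0.636]
ft_force: [0.3, 0.3, -0.5]
grip_width: 0.0196
time: 17.7
position: [0.4878, -0.019, 0.1705]
tool_rot: [-0.636, 0.309, -0.309, 0.636]
ft_force: [-0.2, 1.0, -1.1]
grip_width: 0.0198
[ 0.4879953  -0.01900095  0.17053401] [ 0.84117284  0.21648455 -0.62569891] 0.019679601650027558
remaining [ 1.   4.9 -1.7]
scene [[384.32527523 158.76155067]
 [383.79793874 236.02582767]]
side [[351.68465107 307.02444688]
 [342.7085059  395.94628352]]
```

View pics/j1.png

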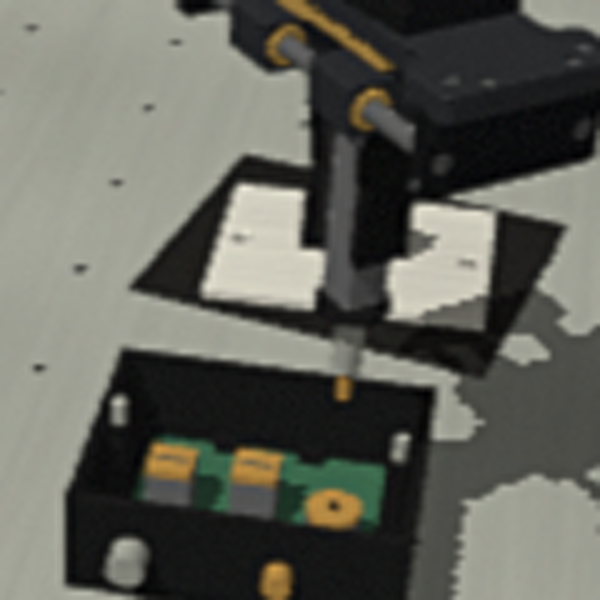

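View pics/j2.png

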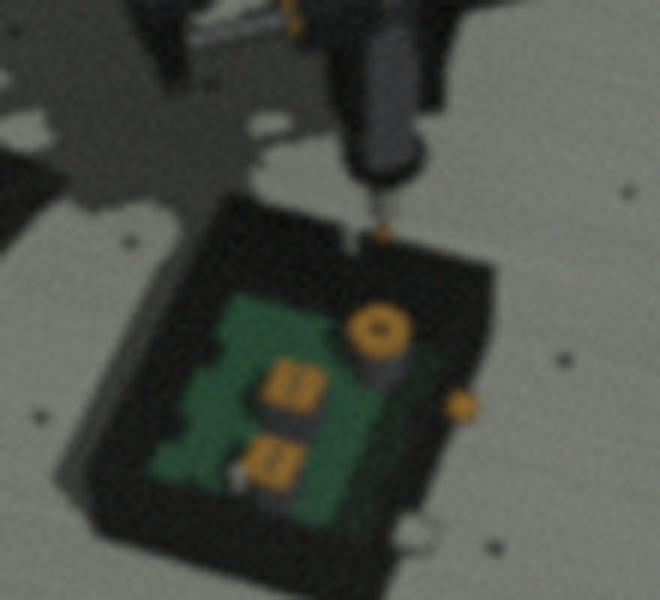

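The tip is where expected, side crop (343,397). I'll nudge over the dot and descend to just above contact.

```bash
python3 -m creep '[[[1,0,-1.7],0,0],[[0,10,0],0,0],[[0,12,0],0,0],[[0,12,0],0,0],[[0,10,0],0,0],[[0,7,0],0,0],[[0,0,0],0,0],[[0,0,0],0,0]]'
python3 - <<'E'
from h import *
import pickle
cs={n:robot.camera(n) for n in("scene","side","wrist")}
crop(cs["side"],340,150,60,60,10,"pics/k1.png")
crop(cs["scene"],290,125,60,60,10,"pics/k2.png")
o=robot.get_obs();T=o["position"];print(T,o["ft_force"])
for n,x,y,k in(("scene",290,125,10),("side",340,150,10)):print(n,(proj(cs[n],[T+[0,0,-.0746],[.4873,-.0208,.036]])-[x,y]+.5)*k-.5)
E
```

```text
time: 18.65
position: [0.4875, -0.0217, 0.1194]
tool_rot: [0.636, -0.309, 0.309, -0.636]
ft_force: [0.6, 0.5, -0.4]
grip_width: 0.0197
[ 0.48780285 -0.0217952   0.11998558] [-0.2366742   1.14847025 -1.25527551]
scene [[278.50046755 325.08950669]
 [282.91715809 348.29428308]]
side [[369.05200606 475.27479512]
 [367.39116138 512.13005441]]
```

View pics/k1.png

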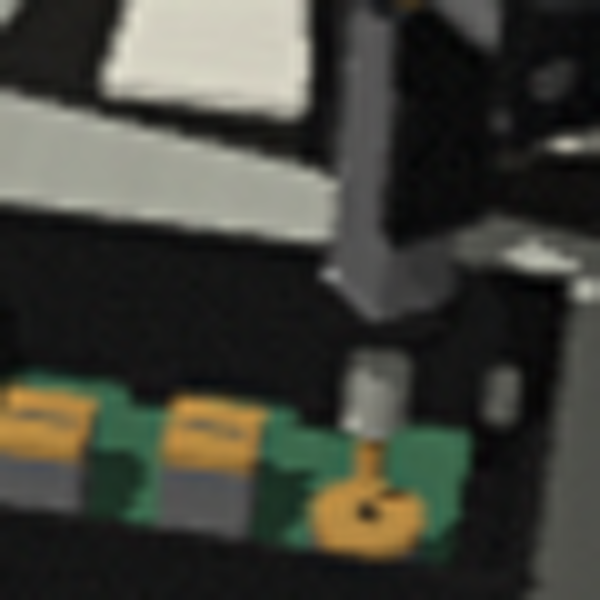

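View pics/k2.png

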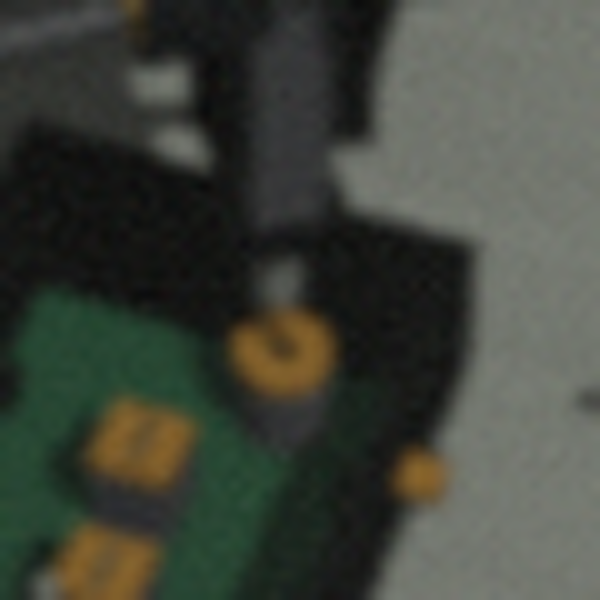

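```bash
python3 -m creep '[[[-0.8,4,0],0,0],[[0,3,0],0,0],[[0,1,0],0,0],[[0,0,0],0,0],[[0,0,0],0,0],[[0,0,0],0,0]]'; python3 -m creep '[[[0,2,0],0,0],[[0,0,0],0,0],[[0,0,0],0,0],[[0,0,0],0,0]]';  python3 -m creep '[[[0,2,0],0,0],[[0,0,0],0,0],[[0,0,0],0,0],[[0,0,0],0,0]]'
python3 -c "
from h import *
import time
print(robot.get_obs()['ft_force'],robot.get_obs()['position'])"
```

```text
time: 19.4
position: [0.4869, -0.0211, 0.1116]
tool_rot: [-0.636, 0.309, -0.309, 0.636]
ft_force: [0.8, -0.7, -1.1]
grip_width: 0.0197
time: 19.8
position: [0.4871, -0.0211, 0.1096]
tool_rot: [-0.636, 0.309, -0.309, 0.636]
ft_force: [-0.7, 0.4, 0.0]
grip_width: 0.0201
time: 20.2
position: [0.4871, -0.0211, 0.1077]
tool_rot: [-0.636, 0.309, -0.309, 0.636]
ft_force: [2.4, 0.2, 0.4]
grip_width: 0.0197
[2.36686901 0.20417759 0.35228078] [ 0.4870884  -0.02111666  0.10765287]
```

```bash
python3 -m creep '[[[0,2,0],0,0],[[0,0,0],0,0],[[0,0,0],0,0]]'; for i in 1 2 3 4 5 6; do python3 -m creep '[[[0,0,0],0,0]]' | grep -E "position|force"; done
python3 - <<'E'
from h import *
cs={n:robot.camera(n) for n in("scene","side")}
crop(cs["side"],340,150,60,60,10,"pics/l1.png")
crop(cs["scene"],290,125,60,60,10,"pics/l2.png")
cv2.imwrite("pics/l3.png",cs["side"]["pixels"][:,:,::-1])
cv2.imwrite("pics/l4.png",cs["scene"]["pixels"][:,:,::-1])
E
```

```text
time: 20.5
position: [0.4871, -0.0211, 0.1056]
tool_rot: [-0.636, 0.309, -0.309, 0.636]
ft_force: [-0.1, 0.5, 1.8]
grip_width: 0.0199
position: [0.4871, -0.0211, 0.1056]
ft_force: [0.7, -0.4, 1.3]
position: [0.4871, -0.0211, 0.1056]
ft_force: [0.4, -0.3, 0.9]
position: [0.4871, -0.0211, 0.1056]
ft_force: [1.5, -0.4, 1.0]
position: [0.4871, -0.0211, 0.1056]
ft_force: [1.2, 0.1, 1.5]
position: [0.4871, -0.0211, 0.1056]
ft_force: [1.2, -0.1, 1.0]
position: [0.4871, -0.0211, 0.1056]
ft_force: [0.7, -0.4, 2.0]
```

View pics/l1.png

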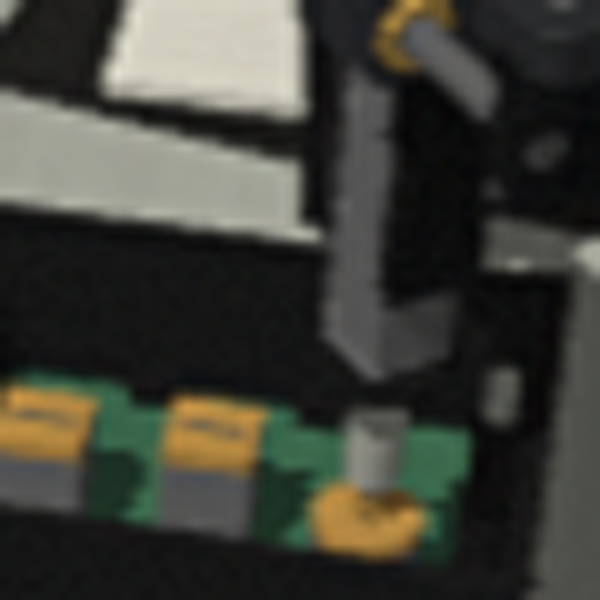

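View pics/l2.png

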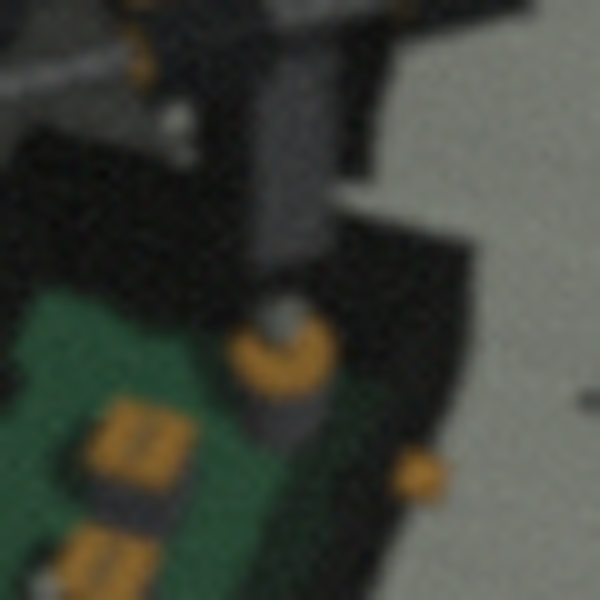

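View pics/l4.png

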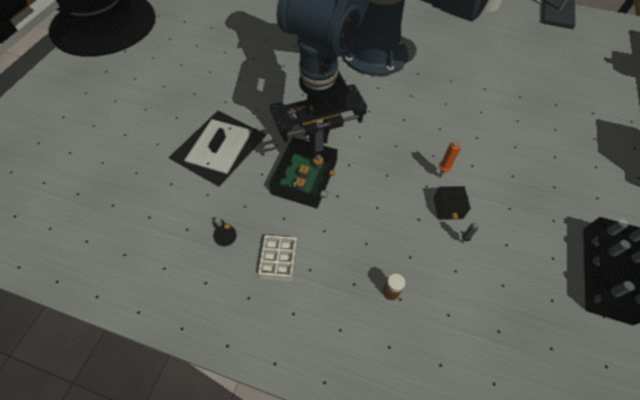

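The views show the nose just above the terminal with a short length of tip showing, and the tip centred on the dot. Vertical force is about 2.4 N above the hanging baseline, roughly 5 mm of spring. The tray, post and jar have not moved. I'll hand in.

```bash
python3 -c "
from rig import robot
print(robot.hand_in()); o=robot.get_obs(); print(o['time'],o['position'],o['ft_force'],o['grip_width'])"
```

```text
the job is handed in; nothing more can be done
None
the job is handed in; nothing more can be done
```

I moved the cover from the box to the mat and let go of it there, flat and grip side up. I then lifted the probe out of its stand and left it upright in the gripper, pressing on the round terminal's dot. The job was handed in shortly after 20.5 s of the 69 s; `hand_in()` reports no verdict.

**Last checks:**
- **Tip position:** the measured tool point is within about 1 mm of the dot as I measured it from two cameras. The last camera views agree.
- **Pressing force:** the vertical force averaged about 1.35 N, against roughly -1 N with the probe hanging free. That is about 2.4 N of push, or just under 5 mm of spring travel. Height gives about 5 mm. Single force readings vary by about ±0.8 N.
- **Grip:** the fingers hold the handle at 19.7–20 mm opening, and the probe showed no slip or tilt.
- **Surroundings:** the last scene picture shows the cover inside the mat's edges, and the tray, post, jar and look-alike probes where they started. I saw no sign of the probe touching the square terminals.
- **Failures and disagreements:** no check failed. The only mismatch was up to 2.4 N of sideways force at one reading, which was 0.4–1.5 N afterwards.

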